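Empty the catch tray of the panel cutter into the tote

TASK

Pull the machine's catch tray right out by its red tab, set the three finished black modules flat and right way up in the tote, one in each compartment marked by a blue dot, then push the emptied tray fully home again. The modules are freshly potted: squeeze them only lightly (well under 70 N) and set them down rather than dropping or throwing them. Leave the green offcut strip in the tray, and do not disturb the module already packed or the other things on the bench.

Things in the scene. Friction and masses are not known exactly. Their poses are not given: they have to be found in the camera images.
- module1: finished converter module: green circuit board 54 x 34 x 4 mm under a black potted block 48 (x) x 30 (y) x 20 mm with a silver label on top; 24 mm tall, about 70 g. Origin: centre of the underside; x along its length, z up. Starts flat in the catch tray, long side roughly along the tray's x; the three lie about 80 mm apart in y. Freshly potted: a squeeze over 70 N on a pad spoils it
- module2: finished converter module: green circuit board 54 x 34 x 4 mm under a black potted block 48 (x) x 30 (y) x 20 mm with a silver label on top; 24 mm tall, about 70 g. Origin: centre of the underside; x along its length, z up. Starts flat in the catch tray, long side roughly along the tray's x; the three lie about 80 mm apart in y. Freshly potted: a squeeze over 70 N on a pad spoils it
- module3: finished converter module: green circuit board 54 x 34 x 4 mm under a black potted block 48 (x) x 30 (y) x 20 mm with a silver label on top; 24 mm tall, about 70 g. Origin: centre of the underside; x along its length, z up. Starts flat in the catch tray, long side roughly along the tray's x; the three lie about 80 mm apart in y. Freshly potted: a squeeze over 70 N on a pad spoils it
- dot1: blue round paper dot, 28 mm across, flat on the tote floor at the middle of an empty compartment (three of the four have one). Origin on the floor surface, 4 mm above the table; axes as the tote
- dot2: blue round paper dot, 28 mm across, flat on the tote floor at the middle of an empty compartment (three of the four have one). Origin on the floor surface, 4 mm above the table; axes as the tote
- dot3: blue round paper dot, 28 mm across, flat on the tote floor at the middle of an empty compartment (three of the four have one). Origin on the floor surface, 4 mm above the table; axes as the tote
- tray (a joint): slide of the aluminium catch tray, m: 0 = fully home in the machine, 0.14 = fully pulled out along the machine's -x; starts nearly home; holds where it is left (about 3 N of friction)
- tray_tab (a point): middle of the top edge of the tray's red upright pull tab: 8 mm thick (x), 60 mm wide (y), top edge 72 mm above the table, clear on both sides down to 12 mm above the table; it stands 35 mm ahead of the tray's front wall. Axes as the machine: x points into the machine, so the tray is pulled out along -x. Moves with the tray
- tray_floor (a point): centre of the tray's floor surface, 8 mm above the table; inside 142 (x) x 250 (y) mm, walls 4 mm thick with their rims 34 mm above the table. 110 mm behind the tab (+x). Moves with the tray, axes as the machine
- machine: grey benchtop panel-cutting machine, fixed. Origin on the table, ahead of its mouth; x points into it, its front looks to -x. A clear canopy covers x = 90 to 240 mm, y within +-140 mm, from 85 to 90 mm above the table with side walls; with the tray home the modules lie under it, with the tray out they are clear of it. Behind x = 240 mm the grey body is 235 mm tall
- tote: white plastic tote, fixed, 160 (x) x 220 (y) mm outside, walls 4 mm thick and 45 mm tall, floor 4 mm; a cross divider 4 mm thick whose top is 25 mm above the table makes four compartments, each 74 (x) x 104 (y) mm, centred at x = +-39, y = +-54 mm. Origin: centre of the underside on the table. A blue power supply 125 mm tall stands from 160 mm behind its centre (+x)
- packed: a fourth module just like the others, already packed in the tote compartment that shows no blue dot. Origin: centre of the underside, x along its length. Leave it alone
- offcut: green circuit-board offcut strip, 14 (x) x 170 (y) x 5 mm, lying across the tray behind the modules; stays in the tray. Origin: centre of the underside
- cleaner: black dome-shaped soldering tip cleaner, 76 mm across, 90 mm tall, bystander. Origin: centre of the underside
- marker: black marker pen with a blue cap, 125 x 12 x 12 mm, lying along its x between machine and tote, bystander. Origin: middle of the underside
- driver: screwdriver with an orange handle, 180 mm long, up to about 30 mm thick, lying near the robot, bystander. Origin: underside near the middle
- screwbox: clear open box of screws, 110 x 80 x 50 mm, to one side, bystander. Origin: centre of the underside
- partsbox: closed green parts box with a grey lid, 120 x 80 x 52 mm, to the other side, bystander. Origin: centre of the underside

How it is judged:
By the outcome, as a careful person would: the job done as asked, in the order asked, and still so for the second after the job is handed in, with the robot touching nothing.
It also fails if it takes over 72 s, if anything falls off the work surface, if the arm or the gripper's body presses on something with over 40 N, if the wrist force passes 120 N, or if a joint passes its speed limit or range.

ROBOT

A 6-joint arm with a two-finger parallel gripper is mounted at the origin on the work surface. World frame = base frame: x ahead of the robot, y to its left, z up, the work surface at z = 0. Lengths are in m, angles in rad, forces in N, time in s.
With the tool pointing down it reaches from about 0.35 to 0.775 m from the base axis. Payload 5.5 kg.
Tool frame: the origin (TCP) lies on the centre line of the jaws, within the pads' length; the fingertips stand 11 mm ahead of it and the grasp point (between the pads) lies 8 mm behind it; z points along the fingers, y is the line along which they close (so a half turn about z gives the same grasp; the last joint's range is limited). The gripper opens to 85 mm and grips with 20 to 120 N. Pads are 22 mm wide; open, the fingers measure 114 mm over their backs; the gripper's body (76 mm by 85 mm) begins 54 mm behind the grasp point. The pads swing forward as they close: fully open they stand 13 mm farther back than shut.
Start: joints at [1.063, 0.313, 0.046, 1.304, 0, 1.431], TCP at [0.207, 0.537, 0.242] pointing down, gripper open.
Joint ranges: [-2.76, 2.76], [-0.86, 1.69], [-1.03, 1.26], [-2.2, 2.34], [-1.47, 1.5], [-3.14, 3.14]. Speed limits (rad/s): [2.57, 2.57, 3.14, 3.14, 3.14, 3.14].

INTERFACE

Orientations are given as a unit quaternion [w, x, y, z].
In Python, from workcell import env, viewer, order, models gives the robot as it stands.
- The arm moves only by the tool drive_tool, never from a script. Its argument "series" is a list that holds one entry, the list of rows, each a list of 6 numbers: the shift along the tool's x, y, z each as a share of 120 mm, from -1 to 1, then the turn, a rotation vector about the tool's x, y, z each as a share of 180 degrees, from -1 to 1. A call has 1 to 20 rows; each row shifts and turns the commanded pose from where the row before left it, along the tool's axes as they then stand; what a row does not reach is not made up. A row lasts 1/8 s, in which the tool goes at most 62.5 mm and 10.7 degrees, less where a joint would pass 70% of its speed; a pose out of reach is approached as far as the arm can. A call with a number of a shift or a turn outside -1 to 1 is refused whole. A call with a gripper value outside its range is refused whole. "jaw" is the opening, from -1 (shut) to 1 (fully open), set as the call begins (left out, the last holds). The fingers move at their own pace and stop on an object; "grip_force" is the grip in N (left out, the last holds). Time passes only in rows, so rows that do not move let the fingers close. It gives the time, the measured TCP pose, the force, the opening and the grip force at its end, in the units of the state.
- env.get_state(): the state, without advancing time (a new reading comes with each control period).
- viewer.read_camera(name): name is "scene" or "side" or "wrist"; returns the picture (420x560x3 uint8, red, green, blue); there is no depth.
- viewer.camera_info(name): a dict with "intrinsics" (3x3 intrinsics, pixels), "R" (3x3) and "t" (3): a world point X has camera coordinates R X + t; the wrist camera has in their place "T_tool_cam" (4x4, takes a point from camera to tool coordinates, whose origin is the TCP and whose axes are the flange's). Camera axes: x right, y down, z forward; pixel columns grow to the right and rows downward; lengths in m; the calibration is good to about 2 mm. A picture is of the moment at which its call begins: read the wrist's pose just before it. camera_info takes no time and is no camera call.
- order.hand_in(): hands the job in; it is judged then, once.
Trained networks look in the newest picture that a camera, given by its name, has taken for a name from the list of things; names that differ only in an ending like _2 or _b are one class to them, and where a whole thing is asked for, a point or a joint stands for the part that bears it (a point fixed in the world has none). Each returns a list of dicts, best first, with "score" (0 to 1); they miss things now and then, are a little off and sometimes report something else, mostly with a low value. They report only what shows in the picture. A call takes as long as a camera call.
- models.silhouettes(label, camera): "region" (420x560 bool, what is visible of it) and "location" ([column, row] in pixels, amid what is visible of it).
The state is a dict: "clock": time; "joint_pos": joint angles; "qvel": joint speeds; "tau": joint torques, N m; "tcp_pos": TCP position; "orientation": TCP orientation; "wrist_force": force on the tool from outside, world axes, zero at the start; "ft_torque": the same for the moment, N m; "finger_gap": finger opening in m; "grip_force": force on a finger pad.
Only numpy, scipy, OpenCV 4.12 (cv2) and the standard library are available. Lean on these libraries where they do the work, as an engineer would, in place of code of your own. Each camera call takes 0.05 s, during which the arm holds its last target. There are 200 camera calls.

## Working session

There is one attempt and no reset: what is moved stays moved. The work goes in short steps, Python scripts to look and compute and a tool call to move; the robot and the scene stay as the last step left them, time stands still between calls to the robot, and variables do not carry over. Pictures are saved under pics/ and viewed, at most 10 in all, crops included, and the job is handed in when it is done.

Besides the shell and the picture viewer there is one more tool, called by a JSON object that holds its "op" and its "data", one argument or row to a line. drive_tool: Moves the arm, as the interface text tells. Its arguments: {"type":"object","properties":{"series":{"type":"array"},"jaw":{"type":"number"},"grip_force":{"type":"number"}},"required":["series"]}

```bash
mkdir -p pics; ls
cat > h.py <<'E'
import numpy as np, cv2
from scipy.spatial.transform import Rotation as Rn
from workcell import env, viewer, order, models
def q2R(q): return Rn.from_quat([q[1],q[2],q[3],q[0]]).as_matrix()
def cam(name, st=None):
    c=viewer.camera_info(name); K=np.array(c["intrinsics"])
    if name=="wrist":
        st=st or env.get_state(); T=np.eye(4);T[:3,:3]=q2R(st["orientation"]);T[:3,3]=st["tcp_pos"]
        W=T@np.array(c["T_tool_cam"]); R=W[:3,:3].T; t=-R@W[:3,3]
    else: R=np.array(c["R"]);t=np.array(c["t"])
    return K,R,t
def back(px,z,C):
    K,R,t=C; px=np.atleast_2d(px).astype(float)
    d=(np.c_[px,np.ones(len(px))]@np.linalg.inv(K).T)@R; o=-R.T@t
    return (o+d*((z-o[2])/d[:,2])[:,None])
def proj(X,C):
    K,R,t=C; p=(np.atleast_2d(X)@R.T+t)@K.T; return p[:,:2]/p[:,2:]
def snap(name,fn=None):
    st=env.get_state(); im=viewer.read_camera(name)
    if fn: cv2.imwrite("pics/"+fn,im[:,:,::-1])
    return im,cam(name,st)
E
python3 - <<'E'
from h import *
np.set_printoptions(precision=4,suppress=True)
st=env.get_state(); print(st)
ims=[]
for n in ["scene","side"]:
    im,C=snap(n,n+"0.png"); ims.append(im)
    print(n,"cam at",-C[1].T@C[2], "look",C[1][2])
    for l in ["module1","dot1","tray_tab","tray_floor","machine","tote","packed","offcut","marker"]:
        z={"module1":.03,"dot1":.004,"tray_tab":.06,"packed":.026,"offcut":.012}.get(l,0.0)
        for d in models.silhouettes(l,n)[:5]:
            print(l,round(d["score"],2),np.array(d["location"]),d["region"].sum(),back(d["location"],z,C)[0])
E
```

```text
pics
{'clock': 0.0, 'joint_pos': array([1.0634, 0.314 , 0.045 , 1.3036, 0.    , 1.4312]), 'qvel': array([-0.0007, -0.0012,  0.0013, -0.0004, -0.0001, -0.0001]), 'tau': array([ -0.0015, -48.063 ,  29.8532,   0.0193,  -0.0004,   0.    ]), 'tcp_pos': array([0.2065, 0.5361, 0.2414]), 'orientation': array([-0.0003,  0.1829,  0.9831, -0.0009]), 'wrist_force': array([0.9346, 0.0066, 0.2758]), 'ft_torque': array([ 0.0133,  0.0079, -0.0037]), 'grip_force': 0.0, 'finger_gap': 0.08562526192516867}
scene cam at [ 1.1816 -0.3613  1.089 ] look [-0.5021  0.2968 -0.8123]
dot1 0.57 [350.3 192.6] 21 [0.5638 0.271  0.004 ]
dot1 0.42 [325.9 205.8] 29 [0.5701 0.1647 0.004 ]
dot1 0.23 [407.1 146.8] 807 [0.4871 0.5921 0.004 ]
dot1 0.16 [212.3 253. ] 461 [ 0.5497 -0.2471  0.004 ]
tray_tab 0.92 [208.  250.2] 384 [ 0.5673 -0.2604  0.06  ]
tray_floor 0.75 [211.2 253.9] 518 [ 0.5486 -0.251   0.    ]
machine 0.88 [246.  303.9] 13660 [ 0.7499 -0.2292  0.    ]
tote 0.83 [334.6 189.6] 2730 [0.5234 0.2325 0.    ]
packed 0.68 [311.3 186.3] 133 [0.4874 0.1557 0.026 ]
side cam at [-0.4219 -1.1162  0.9056] look [ 0.5732  0.6587 -0.4874]
module1 0.7 [322.2 230.5] 164 [ 0.6334 -0.1779  0.03  ]
module1 0.69 [388.1 307.6] 1700 [ 0.4745 -0.5646  0.03  ]
module1 0.45 [360.1 247.6] 199 [ 0.6451 -0.3312  0.03  ]
module1 0.43 [340.4 241.6] 141 [ 0.6261 -0.2652  0.03  ]
dot1 0.34 [329.7 243.2] 1325 [ 0.6239 -0.2219  0.004 ]
dot1 0.19 [239.8 235.7] 167 [0.4343 0.0214 0.004 ]
tray_tab 0.8 [329.7 245.2] 1479 [ 0.5506 -0.285   0.06  ]
tray_floor 0.74 [330.5 243. ] 1357 [ 0.6314 -0.219   0.    ]
machine 0.88 [369.4 206.7] 9785 [ 0.9244 -0.1521  0.    ]
tote 0.57 [225.4 204.5] 1809 [0.5381 0.2404 0.    ]
packed 0.53 [225.4 210.7] 51 [0.4818 0.1636 0.026 ]
offcut 0.73 [345.  229.4] 92 [ 0.7175 -0.2078  0.012 ]
marker 0.71 [160.8 176.9] 171 [0.4856 0.6335 0.    ]
```

View pics/scene0.png

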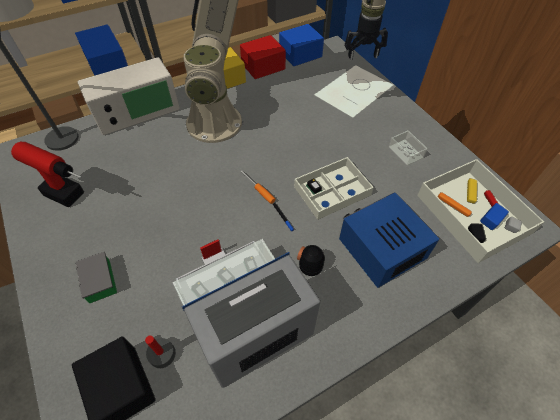

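View pics/side0.png

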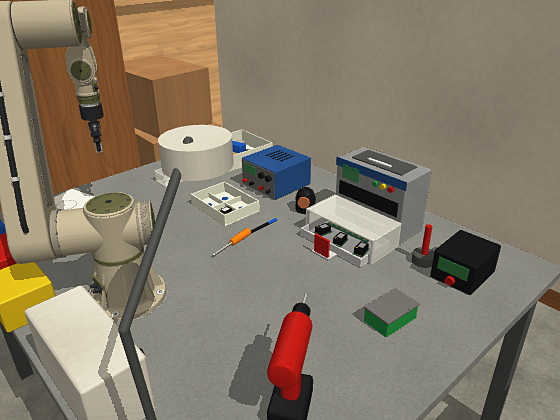

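Run:
```python
from h import *
np.set_printoptions(precision=4,suppress=True)
def best(l,n):
    return models.silhouettes(l,n)[0]["region"].astype(np.uint8)
for n in ["scene","side"]:
    im=viewer.read_camera(n);C=cam(n)
    # red pixels of tab
    hsv=cv2.cvtColor(im,cv2.COLOR_RGB2HSV)
    m=best("tray_tab",n)
    red=((hsv[...,0]<8)|(hsv[...,0]>172))&(hsv[...,1]>120)&(hsv[...,2]>60)
    k,lab,s,c=cv2.connectedComponentsWithStats(red.astype(np.uint8))
    for i in range(1,k):
        if s[i,4]>60:
            pts=np.argwhere(lab==i)[:,::-1]; box=cv2.boxPoints(cv2.minAreaRect(pts.astype(np.float32)))
            h=cv2.approxPolyDP(cv2.convexHull(pts.astype(np.int32)),2,True)[:,0]
            print(n,"red",c[i],s[i,4],h.tolist())
            print(back(h,.072,C)[:,:2].tolist())
    t=best("tote",n); pts=np.argwhere(t)[:,::-1]
    h=cv2.approxPolyDP(cv2.convexHull(pts.astype(np.int32)),2.5,True)[:,0]
    print("tote",h.tolist()); print(back(h,.045,C)[:,:2])
```

```text
scene red [262.621   56.0996] 1446 [[284, 68], [254, 78], [241, 58], [240, 44], [271, 35], [284, 49]]
[[-0.09185715930820049, 0.3756188217985849], [-0.09195397884107126, 0.23156824815421412], [-0.24548535395011317, 0.2462183393125767], [-0.3447818576688786, 0.2895887710422698], [-0.3422239818930062, 0.44837756878775487], [-0.21474071356744084, 0.4455270941509604]]
scene red [ 38.7941 161.7992] 1190 [[63, 185], [58, 189], [51, 187], [13, 157], [11, 150], [15, 143], [26, 142], [60, 157], [64, 161]]
[[0.11340199752150615, -0.5802185576222955], [0.12280711051833704, -0.5979488166341268], [0.1030469491775754, -0.6161593716355054], [-0.09925987223191246, -0.7044992377776753], [-0.13828633256675316, -0.7056758584165668], [-0.16813196093610805, -0.6883189510289125], [-0.15452512832135712, -0.6534370195801685], [-0.02058004200698549, -0.5628626769284956], [0.005414878865299899, -0.5547613805193532]]
scene red [490.1827 197.3173] 104 [[497, 202], [491, 205], [484, 193], [489, 190]]
[[0.8670692115629255, 0.6260646628347495], [0.8661649630767385, 0.5996902573345422], [0.8195448705234414, 0.61689
[... 2011 characters left out ...]
394], [292, 400], [281, 396], [269, 380], [267, 370], [284, 318], [290, 312]]
[[0.2545974379415489, -0.44410754775487893], [0.25903120104192434, -0.4786114400151047], [0.22962140730256375, -0.5139259459361974], [0.07578863634568644, -0.6279074212461382], [0.05465184463239231, -0.6288446017823504], [0.04480092746000669, -0.6062888770419055], [0.054183779114547526, -0.5583786821566425], [0.069299049176821, -0.5348078356737443], [0.21082317166026032, -0.43881748037434964], [0.23713309455317888, -0.43300838432238853]]
tote [[259, 210], [224, 225], [193, 205], [191, 196], [226, 182], [257, 200]]
[[0.5532 0.0564]
 [0.3986 0.06  ]
 [0.4015 0.2526]
 [0.4361 0.3175]
 [0.6061 0.3212]
 [0.5972 0.1191]]
```

The scene picture shows the tab at (210,249), the tray under the canopy near (228,275), the tote at (333,188) with the packed module top left at (315,185), and dots at (325,204), (350,192) and (339,177). The side picture shows the tab at (321,245), with the three modules behind it at (322,230), (340,241) and (360,247). Next I move over the tote to look with the wrist camera.

{"op": "drive_tool", "data": {
  "series": [
    [[0,0,0,0,0,-0.0585],[0,0,0,0,0,-0.0585],[-0.337,-0.34,-0.0625,0,0,0],[-0.337,-0.34,-0.0625,0,0,0],[-0.337,-0.34,-0.0625,0,0,0],[-0.337,-0.34,-0.0625,0,0,0],[-0.337,-0.34,-0.0625,0,0,0],[-0.337,-0.34,-0.0625,0,0,0],[-0.337,-0.34,-0.0625,0,0,0],[-0.337,-0.34,-0.0625,0,0,0],[0,0,0,0,0,0],[0,0,0,0,0,0]]
  ],
  "jaw": 1
}}

```text
clock: 2.8
tcp_pos: [0.5299, 0.21, 0.302]
orientation: [-0.0, 0.0, 1.0, 0.0]
wrist_force: [-0.1, 1.0, 0.1]
finger_gap: 0.0854
grip_force: 0.0
```

Run:
```python
from h import *
np.set_printoptions(precision=4,suppress=True)
st=env.get_state(); print(st["tcp_pos"],st["orientation"],st["clock"]); print(viewer.camera_info("wrist"))
im,C=snap("wrist","w0.png"); print("cam",-C[1].T@C[2])
for l in ["dot1","tote","packed"]:
    for d in models.silhouettes(l,"wrist")[:5]:
        ys,xs=np.nonzero(d["region"]);r=cv2.minAreaRect(np.c_[xs,ys].astype(np.float32))
        z={"dot1":.004,"tote":.045,"packed":.028}[l]
        print(l,round(d["score"],2),d["location"],d["region"].sum(),back(r[0],z,C)[0],[x.tolist() for x in back(cv2.boxPoints(r),z,C)[:,:2].round(4)])
```

```text
[0.5299 0.21   0.302 ] [-0.0005  0.0005  1.      0.0001] 2.8
{'intrinsics': array([[363.5203,   0.    , 282.9576],
       [  0.    , 363.5203, 211.1376],
       [  0.    ,   0.    ,   1.    ]]), 'T_tool_cam': array([[ 0.0007, -0.965 , -0.2624,  0.067 ],
       [ 1.    ,  0.001 , -0.0008, -0.0009],
       [ 0.001 , -0.2624,  0.965 , -0.132 ],
       [ 0.    ,  0.    ,  0.    ,  1.    ]])}
cam [0.463  0.2092 0.4341]
dot1 0.98 [341.1, 132.4] 454 [0.4849 0.2752 0.004 ] [[0.4858, 0.2564], [0.4667, 0.2753], [0.4841, 0.2939], [0.5035, 0.2751]]
dot1 0.97 [336.0, 197.5] 417 [0.563  0.2732 0.004 ] [[0.5636, 0.2544], [0.5439, 0.2731], [0.5624, 0.292], [0.5825, 0.2733]]
dot1 0.74 [244.1, 197.3] 359 [0.5617 0.1652 0.004 ] [[0.5494, 0.1535], [0.5494, 0.1776], [0.5743, 0.1771], [0.5743, 0.1527]]
tote 0.92 [299.1, 165.7] 27408 [0.5187 0.2203 0.045 ] [[0.6006, 0.098], [0.4407, 0.1123], [0.4449, 0.3304], [0.6057, 0.3408]]
packed 0.9 [247.6, 132.3] 1431 [0.4826 0.1695 0.028 ] [[0.4584, 0.1519], [0.456, 0.1845], [0.5076, 0.1878], [0.5102, 0.154]]
packed 0.19 [9.2, 238.1] 703 [ 0.6071 -0.1134  0.028 ] [[0.5825, -0.1208], [0.5825, -0.0963], [0.6326, -0.1057], [0.6326, -0.131]]
```

View pics/w0.png

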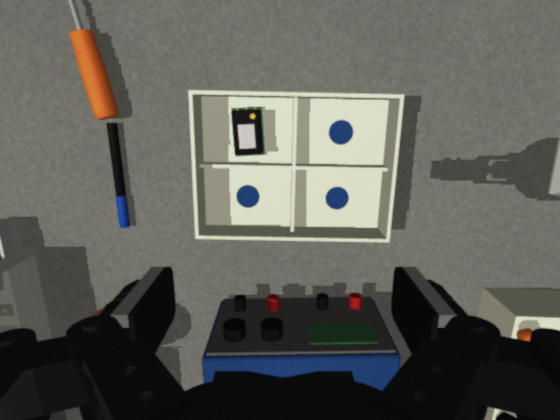

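The wrist picture shows the tote from (190,92) to (403,240), with the packed module at (248,132) and dots at (341,132), (337,198) and (248,196). The dot spacings are 78 and 108 mm, as expected. Next is the tray.

{"op": "drive_tool", "data": {
  "series": [
    [[0.025,-0.383,0,0,0,0],[0.025,-0.383,0,0,0,0],[0.025,-0.383,0,0,0,0],[0.025,-0.383,0,0,0,0],[0.025,-0.383,0,0,0,0],[0.025,-0.383,0,0,0,0],[0.025,-0.383,0,0,0,0],[0.025,-0.383,0,0,0,0],[0.025,-0.383,0,0,0,0],[0.025,-0.383,0,0,0,0],[0,0,0,0,0,0],[0,0,0,0,0,0]]
  ]
}}

```text
clock: 4.5
tcp_pos: [0.5001, -0.2483, 0.3023]
orientation: [-0.0, -0.0, 1.0, 0.0]
wrist_force: [-0.7, 0.8, 0.4]
finger_gap: 0.0853
grip_force: 0.0
```

Run:
```python
from h import *
np.set_printoptions(precision=4,suppress=True)
st=env.get_state(); print(st["tcp_pos"],st["orientation"],st["clock"])
im,C=snap("wrist","w1.png")
for l in ["module1","tray_tab","offcut","tray_floor"]:
    for d in models.silhouettes(l,"wrist")[:4]:
        ys,xs=np.nonzero(d["region"]);r=cv2.minAreaRect(np.c_[xs,ys].astype(np.float32))
        z={"tray_tab":.072,"module1":.032,"offcut":.013}.get(l,.034)
        print(l,round(d["score"],2),d["location"],d["region"].sum(),back(r[0],z,C)[0],[x.tolist() for x in back(cv2.boxPoints(r),z,C)[:,:2].round(4)])
hsv=cv2.cvtColor(im,cv2.COLOR_RGB2HSV)
red=((hsv[...,0]<8)|(hsv[...,0]>172))&(hsv[...,1]>120)&(hsv[...,2]>60)
k,lab,s,c=cv2.connectedComponentsWithStats(red.astype(np.uint8))
for i in range(1,k):
    if s[i,4]>150:
        pts=np.argwhere(lab==i)[:,::-1]
        h=cv2.approxPolyDP(cv2.convexHull(pts.astype(np.int32)),2,True)[:,0]
        print("red",s[i],h.tolist(),back(h,.072,C)[:,:2].round(4).tolist())
```

```text
[ 0.5001 -0.2483  0.3023] [-0.0001 -0.0003  1.      0.0004] 4.5
module1 0.86 [281.9, 284.6] 965 [ 0.6353 -0.2476  0.032 ] [[0.616, -0.2698], [0.607, -0.2366], [0.655, -0.225], [0.6645, -0.2591]]
module1 0.76 [349.9, 286.9] 947 [ 0.6366 -0.1672  0.032 ] [[0.6552, -0.188], [0.6128, -0.1842], [0.6185, -0.1467], [0.6612, -0.1497]]
module1 0.57 [219.5, 288.5] 922 [ 0.6361 -0.3275  0.032 ] [[0.6158, -0.3475], [0.6157, -0.3056], [0.657, -0.3069], [0.6571, -0.3499]]
module1 0.42 [283.2, 259.9] 12003 [ 0.5966 -0.2498  0.032 ] [[0.5422, -0.3763], [0.5373, -0.1256], [0.655, -0.1142], [0.6605, -0.3836]]
tray_tab 0.8 [283.2, 260.1] 11575 [ 0.5804 -0.2498  0.072 ] [[0.5311, -0.3621], [0.5295, -0.1382], [0.6332, -0.1294], [0.6351, -0.3696]]
tray_floor 0.73 [279.2, 256.1] 11725 [ 0.5956 -0.2504  0.034 ] [[0.5411, -0.3753], [0.5379, -0.1269], [0.6539, -0.1165], [0.6577, -0.3832]]
red [255 214  57  21 464] [[311, 232], [255, 234], [258, 216], [261, 214], [309, 226]] [[0.5542, -0.2199], [0.5565, -0.2787], [0.5368, -0.2752], [0.5347, -0.2721], [0.5476, -0.2221]]
```

View pics/w1.png

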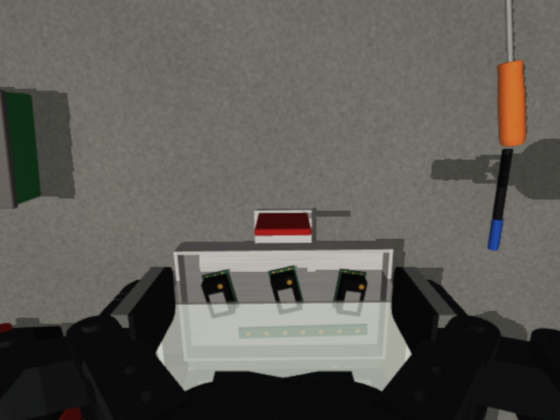

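The wrist picture shows the tab at (283,232), the modules under the clear canopy at (219,288), (282,285) and (350,287), and the offcut at (303,331). The machine yaw is about +1.7° and the tab centre is near (0.551, -0.249).

{"op": "drive_tool", "data": {
  "series": [
    [[0,0,0,0,0,0.0545],[0,0,0,0,0,0.0545],[0,0,0,0,0,0.0545],[0,0,0,0,0,0.0545],[0,0,0,0,0,0.0545],[0,0,0,0,0,0.0545],[0,0,0,0,0,0.0545],[0,0,0,0,0,0.0545],[0,0,0,0,0,0.0545],[-0.01,0.2125,0,0,0,0],[-0.01,0.2125,0,0,0,0],[0,0,0.43,0,0,0],[0,0,0.43,0,0,0],[0,0,0.43,0,0,0],[0,0,0.43,0,0,0],[0,0,0,0,0,0],[0,0,0,0,0,0]]
  ],
  "jaw": -0.3
}}

```text
clock: 6.88
tcp_pos: [0.5522, -0.2506, 0.0978]
orientation: [0.001, 0.696, 0.718, 0.0]
wrist_force: [-0.0, -0.4, 0.9]
finger_gap: 0.0301
grip_force: 0.0
```

{"op": "drive_tool", "data": {
  "series": [
    [[0,0,0.2,0,0,0],[0,0,0.22,0,0,0],[0,0,0,0,0,0]]
  ]
}}

```text
clock: 7.25
tcp_pos: [0.5516, -0.2505, 0.0466]
orientation: [0.0, 0.696, 0.718, 0.0]
wrist_force: [0.2, -0.8, -0.5]
finger_gap: 0.0297
grip_force: 0.0
```

{"op": "drive_tool", "data": {
  "series": [
    [[0,0,0,0,0,0],[0,0,0,0,0,0],[0,0,0,0,0,0],[0,0,0,0,0,0]]
  ],
  "jaw": -1,
  "grip_force": 40
}}

```text
clock: 7.75
tcp_pos: [0.5532, -0.2513, 0.0482]
orientation: [0.002, 0.697, 0.717, 0.001]
wrist_force: [1.2, 1.8, 6.7]
finger_gap: 0.0074
grip_force: 40.6
```

{"op": "drive_tool", "data": {
  "series": [
    [[0,-0.1,0,0,0,0],[0,-0.15,0,0,0,0],[0,-0.15,0,0,0,0],[0,-0.15,0,0,0,0],[0,-0.15,0,0,0,0],[0,-0.15,0,0,0,0],[0,-0.1,0,0,0,0],[0,-0.05,0,0,0,0],[0,0,0,0,0,0]]
  ]
}}

```text
clock: 8.88
tcp_pos: [0.4318, -0.2528, 0.0482]
orientation: [0.001, 0.697, 0.717, 0.002]
wrist_force: [-1.2, 9.8, 16.5]
finger_gap: 0.0077
grip_force: 42.2
```

{"op": "drive_tool", "data": {
  "series": [
    [[0,-0.04,0,0,0,0],[0,-0.04,0,0,0,0],[0,0,0,0,0,0]]
  ]
}}

```text
clock: 9.25
tcp_pos: [0.4277, -0.2529, 0.0482]
orientation: [0.004, 0.696, 0.718, 0.006]
wrist_force: [18.3, 13.1, 3.8]
finger_gap: 0.0078
grip_force: 45.8
```

{"op": "drive_tool", "data": {
  "series": [
    [[0.015,0.035,0,0,0,0],[0,0,0,0,0,0]]
  ]
}}

```text
clock: 9.5
tcp_pos: [0.4281, -0.2528, 0.0482]
orientation: [0.002, 0.696, 0.718, 0.001]
wrist_force: [2.5, 4.5, 11.7]
finger_gap: 0.0074
grip_force: 41.8
```

{"op": "drive_tool", "data": {
  "series": [
    [[0,0,0,0,0,0],[0,0,0,0,0,0],[0,0,0,0,0,0],[0,0,-0.2,0,0,0],[0,0,-0.35,0,0,0],[0,0,-0.45,0,0,0],[0,0,-0.45,0,0,0],[0,0,-0.45,0,0,-0.0545],[0,0,0,0,0,-0.0545],[0,0,0,0,0,-0.0545],[0,0,0,0,0,-0.0545],[0,0,0,0,0,-0.0545],[0,0,0,0,0,-0.0545],[0,0,0,0,0,-0.0545],[0,0,0,0,0,-0.0545],[0,0,0,0,0,-0.0545],[0,0,0,0,0,0],[0,0,0,0,0,0]]
  ],
  "jaw": -0.3
}}

```text
clock: 11.75
tcp_pos: [0.4256, -0.2523, 0.2733]
orientation: [-0.0, 0.002, 1.0, 0.0]
wrist_force: [0.3, -0.4, -0.2]
finger_gap: 0.0299
grip_force: 0.0
```

```bash
cat > look.py <<'E'
from h import *
import sys
np.set_printoptions(precision=4,suppress=True)
st=env.get_state(); print(st["tcp_pos"],st["orientation"],st["clock"])
im,C=snap("wrist",sys.argv[1])
for l in sys.argv[2:]:
    for d in models.silhouettes(l,"wrist")[:4]:
        ys,xs=np.nonzero(d["region"]);r=cv2.minAreaRect(np.c_[xs,ys].astype(np.float32))
        z={"tray_tab":.072,"module1":.032,"offcut":.013,"packed":.028,"dot1":.004}.get(l,.034)
        print(l,round(d["score"],2),d["location"],d["region"].sum(),back(r[0],z,C)[0],[x.tolist() for x in back(cv2.boxPoints(r),z,C)[:,:2].round(4)])
hsv=cv2.cvtColor(im,cv2.COLOR_RGB2HSV)
red=((hsv[...,0]<8)|(hsv[...,0]>172))&(hsv[...,1]>120)&(hsv[...,2]>60)
k,lab,s,c=cv2.connectedComponentsWithStats(red.astype(np.uint8))
for i in range(1,k):
    if s[i,4]>150:
        pts=np.argwhere(lab==i)[:,::-1]
        h=cv2.approxPolyDP(cv2.convexHull(pts.astype(np.int32)),2,True)[:,0]
        print("red",s[i],h.tolist(),back(h,.072,C)[:,:2].round(4).tolist())
E
python3 look.py w2.png module1 offcut tray_floor
```

```text
[ 0.4256 -0.2523  0.2733] [-0.0002  0.0016  1.      0.0001] 11.75
module1 0.89 [289.4, 259.8] 1442 [ 0.5162 -0.2478  0.032 ] [[0.4924, -0.2702], [0.4841, -0.2386], [0.5408, -0.2247], [0.5498, -0.2574]]
module1 0.87 [211.0, 254.7] 905 [ 0.513  -0.3313  0.032 ] [[0.4997, -0.3541], [0.4875, -0.3187], [0.5266, -0.3082], [0.5394, -0.3443]]
module1 0.82 [365.8, 257.5] 1266 [ 0.5188 -0.1702  0.032 ] [[0.5446, -0.1929], [0.4865, -0.1849], [0.4939, -0.1484], [0.5525, -0.155]]
offcut 0.7 [282.1, 309.0] 923 [ 0.5849 -0.2544  0.013 ] [[0.5754, -0.2981], [0.5756, -0.2107], [0.5944, -0.2102], [0.5943, -0.2987]]
tray_floor 0.86 [281.1, 233.6] 19358 [ 0.508  -0.2508  0.034 ] [[0.4177, -0.3767], [0.4143, -0.128], [0.6104, -0.1081], [0.615, -0.3911]]
red [ 254  174   64   19 1046] [[317, 189], [255, 192], [254, 185], [259, 175], [310, 174]] [[0.4278, -0.2216], [0.4306, -0.2796], [0.4239, -0.2804], [0.4145, -0.2756], [0.4137, -0.2284]]
```

View pics/w2.png

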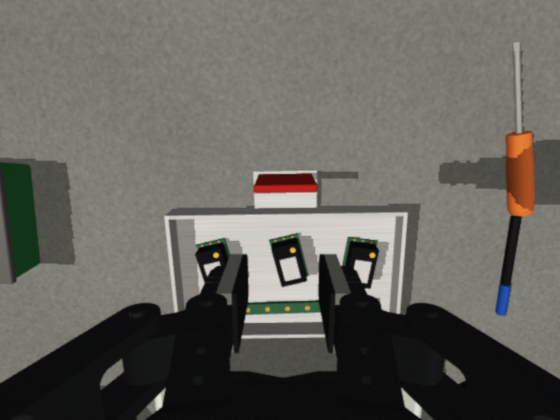

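The picture shows the tray out, with the modules at (212,262), (289,260) and (362,260) turned by different angles and the offcut at (282,309). The fingers hide some of them, so I back off for a clear view and fit their poses.

{"op": "drive_tool", "data": {
  "series": [
    [[0.29,0,0,0,0,0],[0.29,0,0,0,0,0],[0,0,0,0,0,0],[0,0,0,0,0,0]]
  ],
  "jaw": 1
}}

```text
clock: 12.45
tcp_pos: [0.3566, -0.2526, 0.2737]
orientation: [0.001, 0.001, 1.0, -0.0]
wrist_force: [0.4, 0.4, 0.6]
finger_gap: 0.0854
grip_force: 0.0
```

```bash
cat > fit.py <<'E'
from h import *
from scipy.optimize import minimize
np.set_printoptions(precision=4,suppress=True)
def box(lx,ly,z0,z1): return np.array([[a*lx/2,b*ly/2,z] for a in(-1,1) for b in(-1,1) for z in(z0,z1)])
def render(p,z,C):
    m=np.zeros((420*4,560*4),np.uint8); c,s=np.cos(p[2]),np.sin(p[2]); R=np.array([[c,-s,0],[s,c,0],[0,0,1]])
    for b in (box(.054,.034,0,.004),box(.048,.030,.004,.024)):
        h=cv2.convexHull((proj(b@R.T+[p[0],p[1],z],C)*4+1.5).astype(np.float32)).astype(np.int32); cv2.fillConvexPoly(m,h,1)
    return cv2.resize(m.astype(np.float32),(560,420),interpolation=cv2.INTER_AREA)
def fit(reg,z,C,x0):
    f=lambda p:1-np.minimum(render(p,z,C),reg).sum()/np.maximum(render(p,z,C),reg).sum()
    sx=np.array(x0)+np.array([[0,0,0],[.006,0,0],[0,.006,0],[0,0,.15]])
    return minimize(f,x0,method="Nelder-Mead",options=dict(initial_simplex=sx,xatol=1e-4,fatol=1e-4))
def mods(label,z,camn,C,n=3,yaw0=0.0):
    for d in models.silhouettes(label,camn)[:n]:
        reg=d["region"].astype(np.float32); p0=back(d["location"],z+.012,C)[0]
        rs=[fit(reg,z,C,[p0[0],p0[1],yaw0+a]) for a in(-.2,.2)]; r=min(rs,key=lambda r:r.fun)
        print(label,round(d["score"],2),d["location"],int(reg.sum()),"x,y",r.x[:2],"yaw",np.degrees(r.x[2]).round(1),"IoU",round(1-r.fun,3))
E
python3 look.py w3.png offcut tray_floor; python3 -c "
from fit import *
im,C=snap('wrist'); mods('module1',.008,'wrist',C)"
```

```text
[ 0.3566 -0.2526  0.2737] [ 0.0005  0.0005  1.     -0.0003] 12.45
offcut 0.71 [274.4, 310.1] 20854 [ 0.5174 -0.2523  0.013 ] [[0.4193, -0.3806], [0.4164, -0.1263], [0.6285, -0.1069], [0.6324, -0.3958]]
offcut 0.67 [307.6, 355.8] 1516 [ 0.5841 -0.2257  0.013 ] [[0.5782, -0.3094], [0.5724, -0.1431], [0.59, -0.1416], [0.5959, -0.3095]]
tray_floor 0.83 [270.4, 306.9] 20383 [ 0.5049 -0.2527  0.034 ] [[0.413, -0.3741], [0.409, -0.1344], [0.6088, -0.1153], [0.6141, -0.3875]]
red [ 256  233   60   27 1437] [[315, 258], [256, 259], [260, 235], [309, 233]] [[0.4285, -0.2223], [0.4296, -0.2805], [0.4046, -0.2761], [0.4025, -0.2287]]
module1 0.65 [356.4, 314.2] 1511 x,y [ 0.5257 -0.1671] yaw -7.5 IoU 0.961
module1 0.61 [288.9, 316.0] 1310 x,y [ 0.5226 -0.2471] yaw 12.1 IoU 0.929
module1 0.59 [220.2, 317.1] 1548 x,y [ 0.5282 -0.3315] yaw 14.0 IoU 0.97
```

View pics/w3.png

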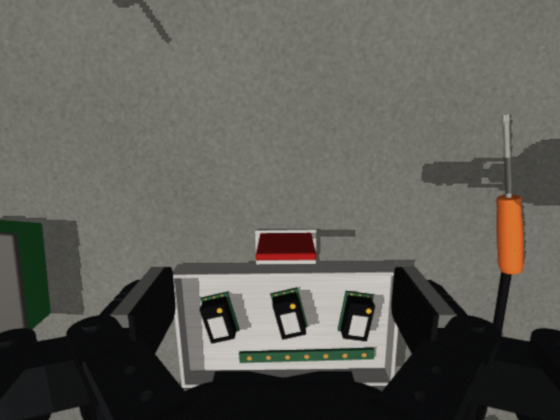

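Fitted poses are A (0.528, -0.332, 14°), B (0.523, -0.247, 12°) and C (0.526, -0.167, -7.5°), which matches the picture. I'll take module C first.

{"op": "drive_tool", "data": {
  "series": [
    [[-0.352,0.178,0.3,0,0,0],[-0.352,0.178,0.3,0,0,0],[-0.352,0.178,0.3,0,0,0],[-0.352,0.178,0.3,0,0,0],[0,0,0.25,0,0,0.0417],[0,0,0,0,0,0],[0,0,0,0,0,0]]
  ],
  "jaw": 0.08
}}

```text
clock: 13.58
tcp_pos: [0.5255, -0.1672, 0.1003]
orientation: [0.0, 0.065, 0.998, -0.0]
wrist_force: [0.9, -0.5, 0.2]
finger_gap: 0.0462
grip_force: 0.0
```

{"op": "drive_tool", "data": {
  "series": [
    [[0,0,0.25,0,0,0],[0,0,0.2,0,0,0],[0,0,0.12,0,0,0],[0,0,0.06,0,0,0],[0,0,0,0,0,0],[0,0,0,0,0,0]]
  ]
}}

```text
clock: 14.32
tcp_pos: [0.5258, -0.1672, 0.0248]
orientation: [0.001, 0.066, 0.998, -0.0]
wrist_force: [-0.8, 0.5, 0.3]
finger_gap: 0.0462
grip_force: 0.0
```

{"op": "drive_tool", "data": {
  "series": [
    [[0,0,0,0,0,0],[0,0,0,0,0,0],[0,0,0,0,0,0],[0,0,0,0,0,0]]
  ],
  "jaw": -1,
  "grip_force": 22
}}

```text
clock: 14.82
tcp_pos: [0.5258, -0.1671, 0.0247]
orientation: [0.001, 0.066, 0.998, -0.0]
wrist_force: [0.2, 0.6, 5.5]
finger_gap: 0.0296
grip_force: 24.0
```

{"op": "drive_tool", "data": {
  "series": [
    [[0,0,-0.2,0,0,0],[0,0,-0.35,0,0,0],[0,0,-0.3,0,0,-0.0417],[-0.038,0.346,0,0,0,0],[-0.038,0.346,0,0,0,0],[-0.038,0.346,0,0,0,0],[-0.038,0.346,0,0,0,0],[-0.038,0.346,0,0,0,0],[-0.038,0.346,0,0,0,0],[-0.038,0.346,0,0,0,0],[-0.038,0.346,0,0,0,0],[0,0,0,0,0,0],[0,0,0,0,0,0]]
  ]
}}

```text
clock: 16.45
tcp_pos: [0.5612, 0.1651, 0.1254]
orientation: [-0.001, -0.0, 1.0, -0.0]
wrist_force: [1.0, -1.0, -0.7]
finger_gap: 0.0297
grip_force: 23.2
```

{"op": "drive_tool", "data": {
  "series": [
    [[0,0,0.3,0,0,0],[0,0,0.28,0,0,0],[0,0,0.15,0,0,0],[0,0,0.07,0,0,0],[0,0,0.035,0,0,0],[0,0,0.02,0,0,0],[0,0,0,0,0,0],[0,0,0,0,0,0]]
  ]
}}

```text
clock: 17.45
tcp_pos: [0.5622, 0.1654, 0.0239]
orientation: [0.001, 0.0, 1.0, 0.0]
wrist_force: [-0.1, -0.9, -0.9]
finger_gap: 0.0295
grip_force: 23.2
```

{"op": "drive_tool", "data": {
  "series": [
    [[0,0,0.015,0,0,0],[0,0,0.01,0,0,0],[0,0,0,0,0,0],[0,0,0,0,0,0]]
  ]
}}

```text
clock: 17.95
tcp_pos: [0.5618, 0.1654, 0.0207]
orientation: [0.0, 0.0, 1.0, 0.0]
wrist_force: [-0.9, 0.0, 4.6]
finger_gap: 0.0293
grip_force: 23.9
```

{"op": "drive_tool", "data": {
  "series": [
    [[0,0,0,0,0,0],[0,0,0,0,0,0],[0,0,0,0,0,0],[0,0,-0.1,0,0,0],[0,0,-0.3,0,0,0],[0,0,-0.45,0,0,0],[0,0,0,0,0,0]]
  ],
  "jaw": 0.08
}}

```text
clock: 18.82
tcp_pos: [0.5653, 0.1659, 0.1281]
orientation: [0.005, 0.0, 1.0, 0.001]
wrist_force: [1.3, -0.3, 0.2]
finger_gap: 0.0464
grip_force: 0.0
```

{"op": "drive_tool", "data": {
  "series": [
    [[0.037,-0.382,0,0,0,0],[0.037,-0.382,0,0,0,0],[0.037,-0.382,0,0,0,0],[0.037,-0.382,0,0,0,0],[0.037,-0.382,0,0,0,0],[0.037,-0.382,0,0,0,0],[0.037,-0.382,0,0,0,0],[0.037,-0.382,0,0,0,0],[0.037,-0.382,0,0,0,0],[0,0,0.1,0,0,-0.0336],[0,0,0.1,0,0,-0.0336],[0,0,0,0,0,0],[0,0,0,0,0,0]]
  ]
}}

```text
clock: 20.45
tcp_pos: [0.5217, -0.2471, 0.0985]
orientation: [0.0, -0.104, 0.995, 0.0]
wrist_force: [0.5, 0.4, 0.2]
finger_gap: 0.0465
grip_force: 0.0
```

{"op": "drive_tool", "data": {
  "series": [
    [[0,0,0.25,0,0,0],[0,0,0.2,0,0,0],[0,0,0.11,0,0,0],[0,0,0.06,0,0,0],[0,0,0,0,0,0],[0,0,0,0,0,0]]
  ]
}}

```text
clock: 21.2
tcp_pos: [0.5223, -0.2476, 0.0247]
orientation: [0.001, -0.105, 0.994, -0.0]
wrist_force: [0.7, -0.6, -0.9]
finger_gap: 0.0459
grip_force: 0.0
```

{"op": "drive_tool", "data": {
  "series": [
    [[0,0,0,0,0,0],[0,0,0,0,0,0],[0,0,0,0,0,0],[0,0,0,0,0,0]]
  ],
  "jaw": -1,
  "grip_force": 22
}}

```text
clock: 21.7
tcp_pos: [0.5222, -0.2477, 0.0248]
orientation: [0.001, -0.105, 0.994, -0.0]
wrist_force: [-1.1, 0.1, 5.5]
finger_gap: 0.0293
grip_force: 22.6
```

{"op": "drive_tool", "data": {
  "series": [
    [[0,0,-0.2,0,0,0],[0,0,-0.35,0,0,0.0336],[0,0,-0.3,0,0,0.0336],[-0.031,0.395,0,0,0,0],[-0.031,0.395,0,0,0,0],[-0.031,0.395,0,0,0,0],[-0.031,0.395,0,0,0,0],[-0.031,0.395,0,0,0,0],[-0.031,0.395,0,0,0,0],[-0.031,0.395,0,0,0,0],[-0.031,0.395,0,0,0,0],[-0.031,0.395,0,0,0,0],[-0.031,0.395,0,0,0,0],[-0.031,0.395,0,0,0,0],[0,0,0,0,0,0],[0,0,0,0,0,0]]
  ]
}}

```text
clock: 23.7
tcp_pos: [0.5621, 0.2739, 0.1252]
orientation: [-0.001, -0.0, 1.0, -0.0]
wrist_force: [1.0, -0.7, -1.2]
finger_gap: 0.0292
grip_force: 22.1
```

{"op": "drive_tool", "data": {
  "series": [
    [[0,0,0.3,0,0,0],[0,0,0.28,0,0,0],[0,0,0.15,0,0,0],[0,0,0.07,0,0,0],[0,0,0.03,0,0,0],[0,0,0.02,0,0,0],[0,0,0,0,0,0],[0,0,0,0,0,0]]
  ]
}}

```text
clock: 24.7
tcp_pos: [0.5631, 0.2743, 0.0246]
orientation: [0.001, 0.0, 1.0, 0.0]
wrist_force: [0.3, 0.6, -1.2]
finger_gap: 0.0299
grip_force: 22.1
```

{"op": "drive_tool", "data": {
  "series": [
    [[0,0,0.018,0,0,0],[0,0,0.014,0,0,0],[0,0,0,0,0,0],[0,0,0,0,0,0]]
  ]
}}

```text
clock: 25.2
tcp_pos: [0.5628, 0.2743, 0.0208]
orientation: [0.0, 0.0, 1.0, 0.0]
wrist_force: [-2.0, -0.9, 5.1]
finger_gap: 0.0292
grip_force: 22.9
```

{"op": "drive_tool", "data": {
  "series": [
    [[0,0,0,0,0,0],[0,0,0,0,0,0],[0,0,0,0,0,0],[0,0,-0.1,0,0,0],[0,0,-0.3,0,0,0],[0,0,-0.45,0,0,0],[0,0,0,0,0,0]]
  ],
  "jaw": 0.08
}}

```text
clock: 26.08
tcp_pos: [0.5662, 0.2754, 0.1283]
orientation: [0.005, 0.0, 1.0, 0.002]
wrist_force: [0.5, 0.1, -0.3]
finger_gap: 0.046
grip_force: 0.0
```

{"op": "drive_tool", "data": {
  "series": [
    [[0.022,-0.388,0,0,0,0],[0.022,-0.388,0,0,0,0],[0.022,-0.388,0,0,0,0],[0.022,-0.388,0,0,0,0],[0.022,-0.388,0,0,0,0],[0.022,-0.388,0,0,0,0],[0.022,-0.388,0,0,0,0],[0.022,-0.388,0,0,0,0],[0.022,-0.388,0,0,0,0],[0.022,-0.388,0,0,0,0],[0.022,-0.388,0,0,0,0],[0.022,-0.388,0,0,0,0],[0.022,-0.388,0,0,0,0],[0,0,0.1,0,0,-0.0389],[0,0,0.1,0,0,-0.0389],[0,0,0,0,0,0],[0,0,0,0,0,0]]
  ]
}}

```text
clock: 28.2
tcp_pos: [0.5283, -0.3311, 0.0984]
orientation: [0.0, -0.121, 0.993, -0.0]
wrist_force: [0.3, -0.1, 0.5]
finger_gap: 0.0457
grip_force: 0.0
```

{"op": "drive_tool", "data": {
  "series": [
    [[0,0,0.25,0,0,0],[0,0,0.2,0,0,0],[0,0,0.11,0,0,0],[0,0,0.06,0,0,0],[0,0,0,0,0,0],[0,0,0,0,0,0]]
  ]
}}

```text
clock: 28.95
tcp_pos: [0.5288, -0.3316, 0.0246]
orientation: [0.001, -0.122, 0.993, -0.001]
wrist_force: [0.0, -0.6, 0.1]
finger_gap: 0.0458
grip_force: 0.0
```

{"op": "drive_tool", "data": {
  "series": [
    [[0,0,0,0,0,0],[0,0,0,0,0,0],[0,0,0,0,0,0],[0,0,0,0,0,0]]
  ],
  "jaw": -1,
  "grip_force": 22
}}

```text
clock: 29.45
tcp_pos: [0.5288, -0.3316, 0.0246]
orientation: [0.001, -0.122, 0.993, -0.001]
wrist_force: [-1.1, 1.2, 5.8]
finger_gap: 0.0294
grip_force: 23.7
```

{"op": "drive_tool", "data": {
  "series": [
    [[0,0,-0.2,0,0,0],[0,0,-0.35,0,0,0.0389],[0,0,-0.3,0,0,0.0389],[0.028,0.389,0,0,0,0],[0.028,0.389,0,0,0,0],[0.028,0.389,0,0,0,0],[0.028,0.389,0,0,0,0],[0.028,0.389,0,0,0,0],[0.028,0.389,0,0,0,0],[0.028,0.389,0,0,0,0],[0.028,0.389,0,0,0,0],[0.028,0.389,0,0,0,0],[0.028,0.389,0,0,0,0],[0.028,0.389,0,0,0,0],[0.028,0.389,0,0,0,0],[0.028,0.389,0,0,0,0],[0,0,0,0,0,0],[0,0,0,0,0,0]]
  ]
}}

```text
clock: 31.7
tcp_pos: [0.4842, 0.2753, 0.1252]
orientation: [-0.0, -0.0, 1.0, -0.0]
wrist_force: [0.3, -0.0, -0.3]
finger_gap: 0.0294
grip_force: 22.9
```

{"op": "drive_tool", "data": {
  "series": [
    [[0,0,0.3,0,0,0],[0,0,0.28,0,0,0],[0,0,0.15,0,0,0],[0,0,0.07,0,0,0],[0,0,0.03,0,0,0],[0,0,0.02,0,0,0],[0,0,0,0,0,0],[0,0,0,0,0,0]]
  ]
}}

```text
clock: 32.7
tcp_pos: [0.4851, 0.2759, 0.0242]
orientation: [0.001, 0.0, 1.0, 0.0]
wrist_force: [-0.7, 0.7, -0.9]
finger_gap: 0.0295
grip_force: 22.9
```

{"op": "drive_tool", "data": {
  "series": [
    [[0,0,0.016,0,0,0],[0,0,0.013,0,0,0],[0,0,0,0,0,0],[0,0,0,0,0,0]]
  ]
}}

```text
clock: 33.2
tcp_pos: [0.4847, 0.2758, 0.0206]
orientation: [0.0, 0.0, 1.0, 0.0]
wrist_force: [-1.5, -0.5, 4.9]
finger_gap: 0.0296
grip_force: 23.6
```

{"op": "drive_tool", "data": {
  "series": [
    [[0,0,0,0,0,0],[0,0,0,0,0,0],[0,0,0,0,0,0],[0,0,-0.1,0,0,0],[0,0,-0.3,0,0,0],[0,0,-0.45,0,0,0],[0,0,-0.45,0,0,0],[0,-0.27,-0.45,0,0,0],[0,-0.27,-0.45,0,0,0],[0,0,0,0,0,0],[0,0,0,0,0,0]]
  ],
  "jaw": 0.08
}}

```text
clock: 34.58
tcp_pos: [0.4846, 0.2113, 0.2837]
orientation: [0.0, 0.0, 1.0, 0.0]
wrist_force: [-0.5, 0.6, -1.0]
finger_gap: 0.046
grip_force: 0.0
```

```bash
python3 look.py w4.png dot1; python3 -c "
from fit import *
im,C=snap('wrist'); mods('module1',.004,'wrist',C,4)"
```

```text
[0.4846 0.2113 0.2837] [0.0004 0.0004 1.     0.0003] 34.575
red [266 335  12  18 196] [[275, 352], [267, 351], [268, 335], [276, 336]] [[0.6713, 0.2015], [0.6701, 0.1927], [0.65, 0.1941], [0.6513, 0.2027]]
module1 0.94 [334.5, 241.4] 1333 x,y [0.5637 0.2726] yaw 1.7 IoU 0.88
module1 0.76 [243.4, 240.2] 1400 x,y [0.5626 0.164 ] yaw -0.8 IoU 0.962
module1 0.63 [246.5, 175.4] 1563 x,y [0.4841 0.1685] yaw 2.8 IoU 0.967
module1 0.55 [338.7, 176.0] 1556 x,y [0.4847 0.2742] yaw 0.1 IoU 0.97
```

View pics/w4.png

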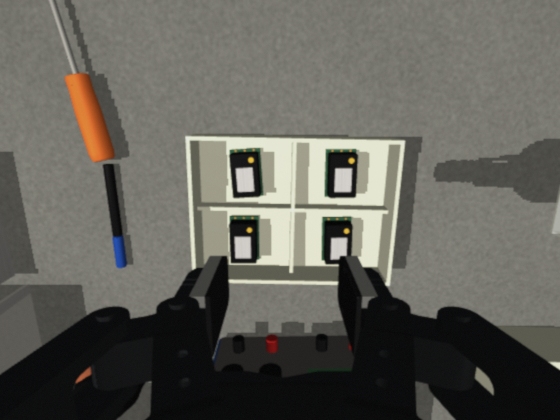

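The wrist picture shows all four compartments filled: new modules at (341,174), (338,241) and (243,240), flat with labels up, and the packed one untouched at (246,174). Next I push the tray home with closed fingers on the tab's front face.

{"op": "drive_tool", "data": {
  "series": [
    [[0.083,-0.386,0,0,0,0],[0.083,-0.386,0,0,0,0],[0.083,-0.386,0,0,0,0],[0.083,-0.386,0,0,0,0],[0.083,-0.386,0,0,0,0],[0.083,-0.386,0,0,0,0],[0.083,-0.386,0,0,0,0],[0.083,-0.386,0,0,0,0],[0.083,-0.386,0,0,0,0],[0.083,-0.386,0,0,0,0],[0,0,0.45,0,0,0],[0,0,0.45,0,0,0],[0,0,0.45,0,0,0],[0,0,0,0,0,0],[0,0,0,0,0,0]]
  ],
  "jaw": -1
}}

```text
clock: 36.65
tcp_pos: [0.3857, -0.2521, 0.1225]
orientation: [0.0, -0.0, 1.0, -0.0]
wrist_force: [0.3, 0.0, 0.2]
finger_gap: 0.0002
grip_force: 0.0
```

{"op": "drive_tool", "data": {
  "series": [
    [[0,0,0.35,0,0,0],[0,0,0.28,0,0,0],[0,0,0,0,0,0],[-0.1,0,0,0,0,0],[-0.1,0,0,0,0,0],[0,0,0,0,0,0]]
  ]
}}

```text
clock: 37.4
tcp_pos: [0.4112, -0.2528, 0.0471]
orientation: [0.001, -0.001, 1.0, -0.001]
wrist_force: [-0.6, 0.1, -0.2]
finger_gap: -0.0001
grip_force: 0.0
```

{"op": "drive_tool", "data": {
  "series": [
    [[-0.04,0,0,0,0,0],[-0.08,0,0,0,0,0],[-0.1,0,0,0,0,0],[-0.1,0,0,0,0,0],[-0.1,0,0,0,0,0],[-0.1,0,0,0,0,0],[-0.1,0,0,0,0,0],[-0.1,0,0,0,0,0],[-0.1,0,0,0,0,0],[-0.1,0,0,0,0,0],[-0.08,0,0,0,0,0],[-0.05,0,0,0,0,0],[0,0,0,0,0,0]]
  ]
}}

```text
clock: 39.02
tcp_pos: [0.5365, -0.2526, 0.0462]
orientation: [0.001, 0.0, 1.0, -0.001]
wrist_force: [0.3, -0.4, -0.5]
finger_gap: -0.0
grip_force: 0.0
```

{"op": "drive_tool", "data": {
  "series": [
    [[-0.03,0,0,0,0,0],[-0.03,0,0,0,0,0],[-0.02,0,0,0,0,0],[0,0,0,0,0,0]]
  ]
}}

```text
clock: 39.52
tcp_pos: [0.5452, -0.252, 0.0459]
orientation: [0.001, 0.0, 1.0, -0.0]
wrist_force: [0.1, -0.8, -0.2]
finger_gap: -0.0001
grip_force: 0.2
```

{"op": "drive_tool", "data": {
  "series": [
    [[-0.03,0,0,0,0,0],[-0.03,0,0,0,0,0],[0,0,0,0,0,0]]
  ]
}}

```text
clock: 39.9
tcp_pos: [0.5524, -0.2517, 0.0457]
orientation: [0.0, -0.0, 1.0, 0.0]
wrist_force: [-1.5, -0.6, 1.3]
finger_gap: -0.0004
grip_force: 0.3
```

{"op": "drive_tool", "data": {
  "series": [
    [[-0.02,0,0,0,0,0],[-0.02,0,0,0,0,0],[0,0,0,0,0,0]]
  ]
}}

```text
clock: 40.28
tcp_pos: [0.5527, -0.2516, 0.0456]
orientation: [-0.004, 0.001, 1.0, 0.0]
wrist_force: [-14.8, -1.0, 9.0]
finger_gap: 0.0001
grip_force: 7.0
```

The force jumped to 15 N at the expected home position, so I give one more small press, back off and check.

{"op": "drive_tool", "data": {
  "series": [
    [[-0.015,0,0,0,0,0],[0,0,0,0,0,0]]
  ]
}}

```text
clock: 40.52
tcp_pos: [0.5527, -0.2516, 0.0457]
orientation: [-0.005, 0.001, 1.0, 0.0]
wrist_force: [-19.7, -1.4, 13.0]
finger_gap: -0.0001
grip_force: 9.7
```

{"op": "drive_tool", "data": {
  "series": [
    [[0.06,0,0,0,0,0],[0.2,0,0,0,0,0],[0.3,0,0,0,0,0],[0.3,0,-0.2,0,0,0],[0.2,0,-0.45,0,0,0],[0.2,0,-0.45,0,0,0],[0,0,-0.45,0,0,0],[0,0,-0.45,0,0,0],[0,0,0,0,0,0],[0,0,0,0,0,0]]
  ]
}}

```text
clock: 41.78
tcp_pos: [0.4076, -0.2518, 0.2855]
orientation: [0.001, -0.0, 1.0, -0.0]
wrist_force: [-1.3, 1.2, -0.9]
finger_gap: 0.0002
grip_force: 0.0
```

```bash
python3 look.py w5.png offcut; python3 -c "
from h import *
snap('scene','scene1.png')"
```

```text
[ 0.4076 -0.2518  0.2855] [ 0.0005 -0.      1.     -0.0001] 41.775
```

View pics/w5.png

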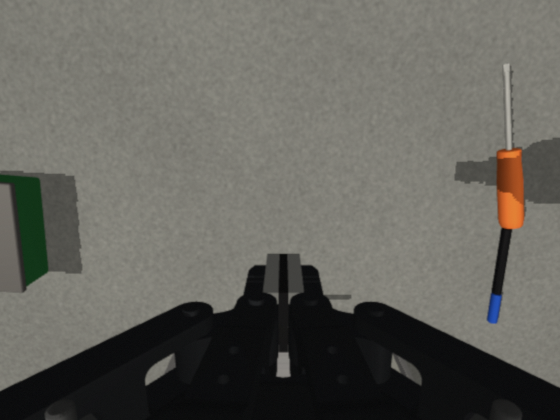

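View pics/scene1.png

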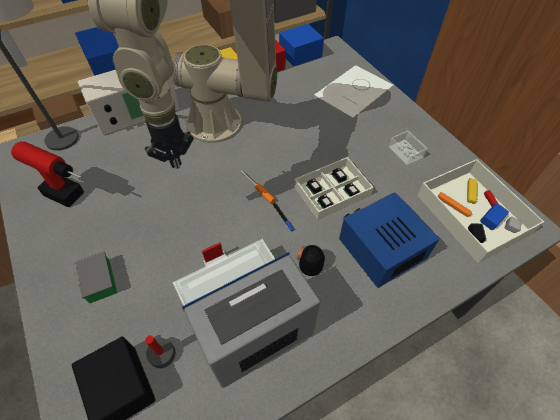

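The scene picture shows the tab at (213,252), slightly further in than at the start, and the tote with four modules at (333,188). Nothing else on the bench moved. Tab travel from fully out works out to 0.14 m, so the tray is fully home.

```bash
python3 -c "
from workcell import order
print(order.hand_in())"
```

```text
the job is handed in; nothing more can be done
None
```

The job is handed in: the three modules sit flat and right way up, one per blue-dot compartment, and the emptied tray is pushed home against its stop with nothing else on the bench moved. I never clearly saw the offcut strip through the canopy after the push, but nothing suggests it left the tray.

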